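# Return the job tally

## Task

The job is finished: take the red tally out of the rack and post it through the slot on top of the grey returns box, tab up, until it snaps past the spring plungers and drops right inside. The slot head can sit off centre, so feel for the slot against its raised lip and never force the tally (stay under about 20 N). Leave the blue tally, the gauge, the brass adaptor and the small case where they are.

Things in the scene. Friction and masses are not known exactly. Their poses are not given: they have to be found in the camera images.
- red_tally_centre (a point): Centre of the red tally, half-way up: a flat rigid plate of about 60 g, 8 mm thick (its x), 60 wide (its y), 86 tall (its z, up). Its lower 50 mm is the body, the bottom corners tapered (48 wide at the foot, full width from 14 mm up); the upper 36 mm is a grip tab 34 wide. Foot 43 mm below this point, square shoulders 7 above, top edge 43 above.
- red_tally_tab (a point): Middle of the top edge of the red tally's grip tab (43 mm above its centre). The tally stands in a rack pocket, foot 6 mm above the worktop; grip the tab across its 8 mm thickness. Later push on this edge with shut fingertips.
- blue_tally_centre (a point): Centre of the blue tally, of the same shape, in the other pocket of the rack: leave it there.
- rack: Grey two-pocket rack fixed on the worktop, 46 (x) by 184 (y) by 26 mm high; origin at the centre of its underside. The pockets are 20 mm deep, centred at y = +46 and -46 mm, long side along the rack's y, with about 1.2 mm of play round the tallies, which face along the rack's x.
- returns_box: Grey hollow steel returns box fixed on the worktop, 120 (x) by 116 (y) by 90 mm high, inner floor 6 mm up; origin at the centre of its underside; x points away from the robot at yaw 0. An aluminium slot head stands on its lid, clamped anywhere from -12 to +12 mm along the box's x from the centre: that offset is not measured and must be felt or seen.
- mouth_level (a point): Fixed to the box, not the slot head: over the box's centre at the height of the slot's mouth, 120 mm up. The slot is upright, 10.5 mm wide along the box's x, 64 long along its y, centred at box y = 0; along x add the head's unknown offset of up to 12 mm. The tally enters tab up, width along the box's y, either face forward. The near wall has a 3 mm lead-in chamfer.
- lip_level (a point): Fixed to the box: over its centre at the height of the stop lip's top, 130 mm up. The near (-x) slot wall is 10 mm thick and ends at 120 mm; the far (+x) wall, also 10 thick, is the lip, 10 mm higher. A tally held with its foot 120 to 130 mm up and slid to +x from the near side touches the lip when it is 1.25 mm past the slot's centre; back off that much and lower it.
- plunger_level (a point): Fixed to the box: over its centre at the height of two brass spring plungers at the slot's ends, 11 mm below the mouth. The foot needs a push of about 4 to 12 N to pass; then friction holds the tally where it is left. Past them (shoulders 11 to 17 mm below the mouth, tab top still 19 mm above it) it drops in. No finger fits the slot: let go part-way and push the tab top.
- gauge_centre (a point): Round black pressure gauge lying on its back, 121 x 87 x 40 mm; point 20 mm above its underside. Bystander.
- adaptor_centre (a point): Brass hexagon adaptor standing on end, 27 x 31 x 40 mm; point half-way up. Bystander.
- case_centre (a point): Small aluminium-edged case, 135 x 154 x 126 mm; point 60 mm above its underside. Bystander.
Not all that is in view belongs to the job. There is more than one size of the part that bears red_tally_centre; the job needs the smaller.

How it is judged:
On the way, in this order (a step that is already met when the one before it is completed fails the run):
1. the red tally is lifted clear of the rack (height (world z) of red_tally_centre above 0.09 m), for 0.1 s.
2. the red tally's foot is at least 15 mm down in the slot, the tally upright, its width along the box's y (z of red_tally_centre in the frame of returns_box between 0.06 and 0.148 m and x of red_tally_centre in the frame of returns_box between -0.018 and 0.018 m and y of red_tally_centre in the frame of returns_box between -0.008 and 0.008 m and angle between red_tally_centre's own z axis and vertical below 0.2 rad and angle between the y axis of red_tally_centre and the y axis of returns_box, either way round below 0.15 rad), for 0.1 s.
At the end, for the whole second after the job is handed in: The red tally has dropped inside the returns box: its centre is less than 58 mm above the box's underside and within 56 mm (x) and 50 mm (y) of the box's centre, and it is at rest (under 20 mm/s) (x of red_tally_centre in the frame of returns_box between -0.056 and 0.056 m and y of red_tally_centre in the frame of returns_box between -0.05 and 0.05 m and z of red_tally_centre in the frame of returns_box below 0.058 m and linear speed of red_tally below 0.02 m/s); the robot touches nothing.
It fails at once if the red tally is pressed on the returns box or its slot with more than 25 N (the landing on the floor inside is not counted) (contact force between red_tally and returns_box above 25 N and z of red_tally_centre in the frame of returns_box above 0.065 m).
It fails at once if the blue tally is moved more than 15 mm (distance of blue_tally_centre from where it was at the start of the episode above 0.015 m).
It fails at once if the gauge is moved more than 20 mm (distance of gauge_centre from where it was at the start of the episode above 0.02 m).
It fails at once if the adaptor is moved more than 20 mm (distance of adaptor_centre from where it was at the start of the episode above 0.02 m).
It fails at once if the small case is moved more than 20 mm (distance of case_centre from where it was at the start of the episode above 0.02 m).
It also fails if it takes over 54 s, if anything falls off the work surface, if the arm or the gripper's body presses on something with over 40 N, if the wrist force passes 120 N, or if a joint passes its speed limit or range.

## Robot

A 7-joint arm with a two-finger parallel gripper is mounted at the origin on the work surface; the furniture and walls round the work are solid. World frame = base frame: x ahead of the robot, y to its left, z up, the work surface at z = 0. Lengths are in m, angles in rad, forces in N, time in s.
With the tool pointing down it reaches from about 0.4 to 0.85 m from the base axis. Payload 10.4 kg.
Tool frame: the origin (TCP) lies midway between the tips of the shut fingers; the grasp point (between the pads) lies 19 mm behind it; z points along the fingers, x is the direction in which the jaws open and shut, and the axes are right-handed (so a half turn about z gives the same grasp; the last joint's range is limited). The gripper opens to 85 mm and grips with 20 to 120 N. Pads are 22 mm wide; open, the fingers measure 114 mm over their backs; the gripper's body (76 mm by 85 mm) begins 54 mm behind the grasp point. The pads swing forward as they close: fully open they stand 13 mm farther back than shut.
Start: joints at [1.285, 0.332, -0.065, 1.46, 0.022, 1.35, -0.088], TCP at [0.162, -0.604, 0.231] pointing down, gripper open.
Joint ranges: [-2.6, 2.6], [-0.5, 2.12], [-1.47, 1.34], [0.16, 2.42], [-1.27, 4.41], [0.06, 2.06], [-2.6, 2.6]. Speed limits (rad/s): [2.22, 2.22, 2.79, 2.79, 3.14, 3.14, 3.14].

## Interface

Orientations are given as a unit quaternion [x, y, z, w].
In Python, from workcell import telemetry, eyes, order gives the robot as it stands.
- The arm moves only by the tool servo_tool, never from a script. Its argument "deltas" is a list of rows, each a list of 3 entries, a list of its own where there are three numbers: the shift along the tool's x, y, z in cm, then the turn about the tool's z in rad, then the finger opening in cm, from 0 to 8.54. A call has 1 to 12 rows; each row shifts and turns the pose as measured when the row begins, along the tool's axes as they then stand; what a row does not reach is not made up. A row lasts 1/12 s, in which the tool goes at most 41.7 mm and 7.16 degrees, less where a joint would pass 70% of its speed; a pose out of reach is approached as far as the arm can. A call is refused whole if a number of a shift passes 4.17 or a number of a turn 0.125, either way. A call with a gripper value outside its range is refused whole. The fingers move at their own pace and stop on an object; "force" is the grip in N (left out, the last holds). Time passes only in rows, so rows that do not move let the fingers close. It gives the time, the measured TCP pose, the force and the opening at its end, in the units of the state.
- telemetry.get_obs(): the state, without advancing time (a new reading comes with each control period).
- eyes.camera(name): name is "scene" or "top"; returns (picture, depth): 420x560x3 uint8, blue, green, red; 420x560 float32, m along the optical axis (not along the pixel's ray), 0 where there is no reading.
- eyes.calibration(name): a dict with "fx", "fy", "cx", "cy" (pixels), "distortion" ([k1, k2, p1, p2, k3] as OpenCV has them; the pictures are not rectified), "rvec" (rotation vector, rad) and "tvec" (3), from world to camera coordinates, as OpenCV has them. Camera axes: x right, y down, z forward; pixel columns grow to the right and rows downward; lengths in m; the calibration is good to about 2 mm. A picture is of the moment at which its call begins. calibration takes no time and is no camera call.
- order.hand_in(): hands the job in, once; it reports no verdict.
The state is a dict: "clock": time; "joint_pos": joint angles; "joint_velocities": joint speeds; "tau": joint torques, N m; "position": TCP position; "ee_rot": TCP orientation; "ft_force": force on the tool from outside, world axes, zero at the start; "torque": the same for the moment, N m; "grip_width": opening from 0.0 (shut) to 1.0 (fully open).
Only numpy, scipy, OpenCV 4.12 (cv2) and the standard library are available. Lean on these libraries where they do the work, as an engineer would, in place of code of your own. Each camera call takes 0.05 s, during which the arm holds its last target. There are 200 camera calls.

## Working session

There is one attempt and no reset: what is moved stays moved. The work goes in short steps, Python scripts to look and compute and a tool call to move; the robot and the scene stay as the last step left them, time stands still between calls to the robot, and variables do not carry over. Pictures are saved under pics/ and viewed, about 8 in all and at most 12, crops included, and the job is handed in when it is done.

Besides the shell and the picture viewer there is one more tool, called after ">>>" in YAML: its name, and indented under it one key for each argument. servo_tool: Moves the arm, as the interface text tells. Its arguments: {"type":"object","properties":{"deltas":{"type":"array"},"force":{"type":"number"}},"required":["deltas"]}

```bash
mkdir -p pics; cat > h.py <<'E'
import numpy as np,cv2
from workcell import telemetry,eyes,order
from scipy.spatial.transform import Rotation as R
def cal(n):
    c=eyes.calibration(n);K=np.array([[c["fx"],0,c["cx"]],[0,c["fy"],c["cy"]],[0,0,1]])
    return K,np.array(c["distortion"]),cv2.Rodrigues(np.array(c["rvec"],float))[0],np.array(c["tvec"],float).ravel()
def rays(n,uv):
    K,d,r,t=cal(n);p=cv2.undistortPoints(np.array(uv,float).reshape(-1,1,2),K,d).reshape(-1,2)
    return -r.T@t,np.c_[p,np.ones(len(p))]@r   # origin, dir (unit depth)
def onplane(n,uv,z):
    o,d=rays(n,uv);return o+d*((z-o[2])/d[:,2])[:,None]
def cloud(n,dep):
    v,u=np.mgrid[:420,:560];o,d=rays(n,np.c_[u.ravel(),v.ravel()])
    return (o+d*dep.reshape(-1,1)).reshape(420,560,3)
def proj(n,P):
    K,d,r,t=cal(n);return cv2.projectPoints(np.array(P,float).reshape(-1,1,3),cv2.Rodrigues(r)[0],t,K,d)[0].reshape(-1,2)
E
python3 - <<'E'
from h import *
for n in("scene","top"):
    im,d=eyes.camera(n);cv2.imwrite(f"pics/{n}0.png",im);np.save(f"{n}0.npy",d)
    o,_=rays(n,[[280,210]]);print(n,o,onplane(n,[[280,210]],0))
print(telemetry.get_obs())
E
```

```text
scene [ 0.27093253 -0.47087183  0.78462259] [[0.59209559 0.09319536 0.        ]]
top [ 0.3615105  -0.00569404  1.39462793] [[ 0.52436602 -0.0051827   0.        ]]
{'clock': 0.1, 'joint_pos': array([ 1.28540676,  0.33279867, -0.06468019,  1.46085174,  0.02165006,
        1.34992117, -0.0884782 ]), 'joint_velocities': array([-0.00176422, -0.00031807, -0.00022534, -0.0018827 ,  0.00146809,
        0.00042836,  0.00146714]), 'tau': array([ 2.08378500e-03, -6.26747489e+01,  4.98803461e-02, -3.92433035e+01,
        1.64720218e-02,  6.94618531e-03, -1.56650577e-05]), 'position': array([ 0.16224048, -0.6032242 ,  0.23060439]), 'ee_rot': array([ 7.93664560e-01, -6.08355287e-01, -5.41730245e-04, -3.43368214e-04]), 'ft_force': array([0.40752152, 0.25857938, 0.07429975]), 'torque': array([-0.04835426,  0.01338634,  0.02223664]), 'grip_width': 0.9958298464100198}
```

View pics/scene0.png

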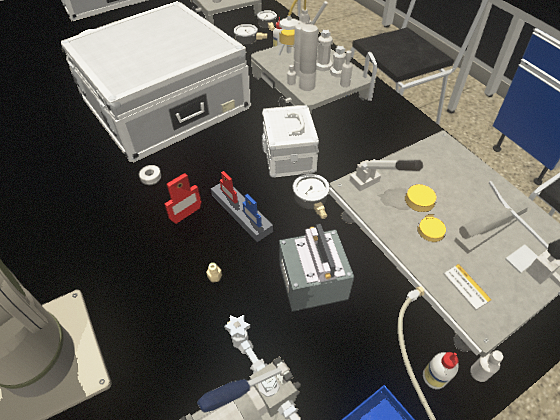

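View pics/top0.png

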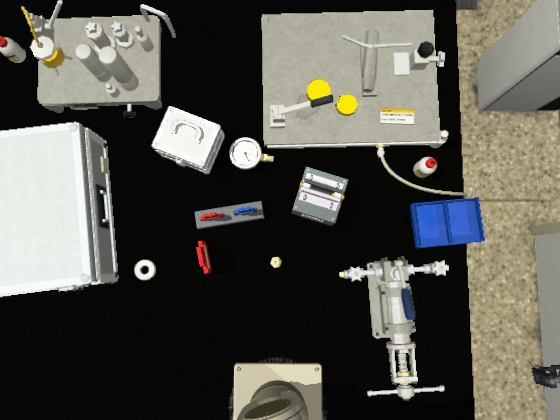

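Red candidates: the large freestanding red plate (scene 183,198; top 204,256), the red tally in the rack (scene 229,188; top 210,215), and red bottle caps (not relevant). I choose the rack one, which is the smaller. Next I'll measure it and check it in a close crop.

```bash
python3 - <<'E'
from h import *
print("tcp,base px",proj("top",[[.162,-.604,.231],[0,0,0]]).round())
C={}
for n in("scene","top"):
    im=cv2.imread(f"pics/{n}0.png");d=np.load(f"{n}0.npy");c=cloud(n,d);C[n]=(im,c,d)
    hsv=cv2.cvtColor(im,cv2.COLOR_BGR2HSV)
    red=((hsv[...,0]<8)|(hsv[...,0]>172))&(hsv[...,1]>140)&(hsv[...,2]>70)&(d>0)
    blu=(abs(hsv[...,0].astype(int)-112)<12)&(hsv[...,1]>130)&(hsv[...,2]>60)&(d>0)
    for nm,m in(("red",red),("blue",blu)):
        k,l,s,_=cv2.connectedComponentsWithStats(m.astype(np.uint8))
        for i in range(1,k):
            if s[i,4]<25: continue
            P=c[l==i];t=P[P[:,2]>np.percentile(P[:,2],98)-.006]
            print(n,nm,s[i],"med",np.median(P,0).round(3),"zmax",np.percentile(P[:,2],98).round(3),"top",t.mean(0).round(4),len(t))
# rack top: cloud z 20-32mm around ; box lid
for n in C:
    im,c,d=C[n];o=(slice(150,240),slice(170,280))
    for nm,lo,hi,win in(("rack",.021,.031,(190,235,185,270) if n=="top" else (175,242,205,275)),("lid",.083,.096,(160,230,285,355) if n=="top" else (220,310,275,360)),("lip",.126,.134,(160,230,285,355) if n=="top" else (220,310,275,360)),("near",.116,.123,(160,230,285,355) if n=="top" else (220,310,275,360))):
        a,b,e,f=win;w=c[a:b,e:f].reshape(-1,3);g=w[(w[:,2]>lo)&(w[:,2]<hi)]
        if len(g)<6: print(n,nm,len(g));continue
        r=cv2.minAreaRect((g[:,:2]*1000).astype(np.float32));print(n,nm,len(g),r,g[:,2].mean().round(4))
im=C["top"][0];cv2.imwrite("pics/crop.png",np.vstack([cv2.resize(im[150:285,185:365],None,fx=4,fy=4)[:300*2-300+0+0] if 0 else cv2.resize(im[155:275,185:365],(600,400),interpolation=cv2.INTER_CUBIC)]))
im=C["scene"][0];cv2.imwrite("pics/crop2.png",cv2.resize(im[160:320,160:365],None,fx=3.7,fy=3.7,interpolation=cv2.INTER_CUBIC))
E
```

```text
tcp,base px [[552. 362.]
 [278. 408.]]
scene red [219 171  19  32 229] med [0.499 0.171 0.061] zmax 0.093 top [0.4995 0.1771 0.0909] 50
scene red [164 173  38  51 950] med [0.389 0.19  0.068] zmax 0.123 top [0.3907 0.1926 0.1209] 116
scene red [442 352  17  17 208] med [ 0.635 -0.401  0.096] zmax 0.117 top [ 0.6374 -0.3995  0.1153] 15
scene blue [523  35  37  46 967] med [ 2.104  0.373 -0.144] zmax -0.082 top [ 2.103   0.3921 -0.0829] 55
scene blue [ 493   67   67  103 3915] med [ 2.104  0.287 -0.426] zmax -0.255 top [ 2.1034  0.3429 -0.254 ] 133
scene blue [243 194  18  33 215] med [0.514 0.08  0.065] zmax 0.093 top [0.5147 0.0866 0.0912] 54
scene blue [ 341  385   74   35 1328] med [ 0.52  -0.388  0.003] zmax 0.029 top [ 0.5139 -0.3858  0.0269] 209
top red [ 0 36  7 11 58] med [0.967 0.742 0.095] zmax 0.103 top [0.9684 0.7425 0.0987] 26
top red [426 158  11  10  80] med [ 0.638 -0.397  0.095] zmax 0.116 top [ 0.6397 -0.399   0.1152] 6
top red [200 212  23   8  97] med [0.502 0.176 0.072] zmax 0.095 top [0.5025 0.1788 0.0923] 34
top red [196 240  15  34 243] med [0.391 0.194 0.086] 
[... 625 characters left out ...]
-116.06497192382812), (102.74481201171875, 10.571427345275879), 73.02181243896484) 0.1292
scene near 375 ((557.3389282226562, -112.23838806152344), (103.0025863647461, 29.4726505279541), 76.64114379882812) 0.1191
top rack 818 ((510.2201843261719, 135.00765991210938), (46.68889617919922, 184.06117248535156), 9.38026237487793) 0.0258
top lid 1408 ((556.47607421875, -109.08311462402344), (116.38479614257812, 120.74141693115234), 72.48808288574219) 0.0903
top lip 143 ((563.1046142578125, -111.46183776855469), (99.30653381347656, 30.337175369262695), 72.70110321044922) 0.1297
top near 195 ((559.3714599609375, -107.93583679199219), (111.20350646972656, 22.27105140686035), 72.08834838867188) 0.1194
```

View pics/crop2.png

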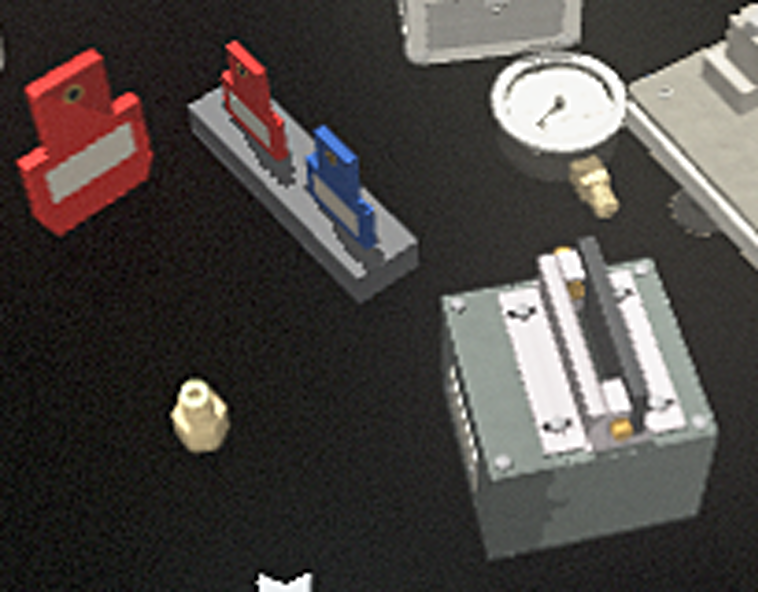

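View pics/crop.png

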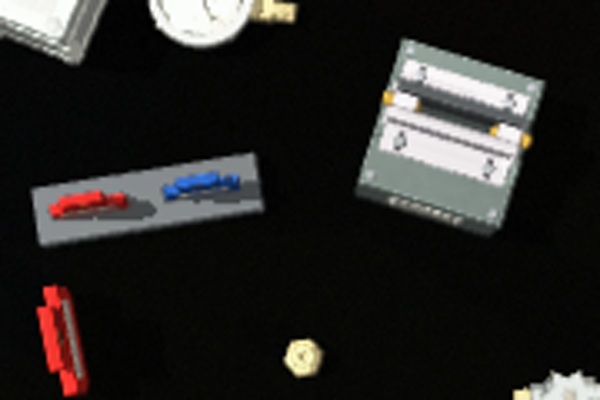

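The crops confirm it: the small red tally is in the rack's +y pocket (top 210,215), the larger lookalike stands apart, and the slot runs obliquely between the two aluminium plates on the box. I'll measure the slot offset and start rising.

```bash
python3 - <<'E'
from h import *
y=np.deg2rad(-17.5);B=np.array([.5565,-.109]);M=np.array([[np.cos(y),np.sin(y)],[-np.sin(y),np.cos(y)]])
for n in("top","scene"):
    c=cloud(n,np.load(n+"0.npy")).reshape(-1,3);p=(c[:,:2]-B)@M.T*1000;z=c[:,2]*1000
    k=(abs(p[:,0])<66)&(abs(p[:,1])<64)&(z>84)&(z<94);print(n,"lid ext",np.percentile(p[k],[1,99],axis=0).round(1).tolist())
    for nm,a,b in(("lip",127,133),("near",117.5,122.5)):
        k=(abs(p[:,0])<40)&(abs(p[:,1])<20)&(z>a)&(z<b);print(nm,k.sum(),np.percentile(p[k,0],[3,25,50,75,97]).round(1),np.polyfit(p[k,1],p[k,0],1).round(3))
E
```

```text
top lid ext [[-59.6, -56.8], [58.8, 57.2]]
lip 47 [12.5 14.5 16.6 19.7 21.8] [-1.0000e-03  1.6925e+01]
near 47 [-8.  -5.8 -3.1 -0.3 12.6] [ 0.053 -1.67 ]
scene lid ext [[-61.4, -60.6], [57.3, 54.4]]
lip 94 [10.7 12.6 15.2 17.8 20.5] [2.0000e-03 1.5282e+01]
near 83 [-9.9 -7.7 -5.3 -3.  10.9] [-0.004 -3.893]
```

>>> servo_tool:
  deltas:
    - [[0, 0, -3], 0, 4]
    - [[0, 0, -3], 0, 4]
    - [[0, 0, -3], 0, 4]
    - [[0, -2.5, -3], -0.04, 4]
    - [[0, -4, -1], -0.06, 4]
    - [[0, -4.1, 0], -0.06, 4]
    - [[0, -4.1, 0], -0.06, 4]
    - [[0, -4.1, 0], -0.06, 4]
    - [[0, -4.1, 0], -0.06, 4]
    - [[0, -4.1, 0], -0.06, 4]
    - [[0, -4.1, 0], -0.06, 4]
    - [[0, -4.1, 0], -0.06, 4]
  force: 60

```text
clock: 1.1
position: [0.4653, -0.4399, 0.3595]
ee_rot: [0.923, -0.385, -0.006, -0.002]
ft_force: [1.0, 0.1, -0.2]
grip_width: 0.469
```

>>> servo_tool:
  deltas:
    - [[-1, -3.9, 0], -0.06, 4]
    - [[-1, -3.9, 0], -0.06, 4]
    - [[-1, -3.9, 0], -0.06, 4]
    - [[-1, -3.9, 0], -0.06, 4]
    - [[-1, -3.9, 0], -0.06, 4]
    - [[-1, -3.9, 0], -0.06, 4]
    - [[-1, -3.9, 0], -0.06, 4]
    - [[-1, -3.9, 0], -0.06, 4]
    - [[-1, -3.9, 0], -0.06, 4]
    - [[-1, -3.9, 0], -0.06, 4]
    - [[-1, -3.9, 0], -0.06, 4]
    - [[-1, -3.9, 0], -0.06, 4]

```text
clock: 2.1
position: [0.5581, 0.0389, 0.3556]
ee_rot: [1.0, -0.015, -0.01, -0.007]
ft_force: [0.9, 0.4, 0.5]
grip_width: 0.468
```

```bash
cat >> h.py <<'E'
def go(P,yaw):
    s=telemetry.get_obs();r=R.from_quat(s["ee_rot"]);m=r.as_matrix()
    e=m.T@(np.array(P)-s["position"])*100
    y0=np.arctan2(m[1,0],m[0,0]);dy=(np.deg2rad(yaw)-y0+np.pi)%(2*np.pi)-np.pi
    print("t",round(s["clock"],2),"pos",s["position"].round(4),"yaw",np.rad2deg(y0).round(2),"tilt",m[:2,2].round(4),"delta cm",e.round(2),"turn",round(-dy,3),"F",s["ft_force"].round(1),"g",s["grip_width"].round(3),"q",s["joint_pos"].round(2))
E
python3 -c "
from h import *
go([.502,.179,.15],9.4)"
```

```text
Traceback (most recent call last):
  File "h.py", line 21, in go
    print("t",round(s["clock"],2),"pos",s["position"].round(4),"yaw",np.rad2deg(y0).round(2),"tilt",m[:2,2].round(4),"delta cm",e.round(2),"turn",round(-dy,3),"F",s["ft_force"].round(1),"g",s["grip_width"].round(3),"q",s["joint_pos"].round(2))
                                                                                                                                                                                              ^^^^^^^^^^^^^^^^^^^^^
AttributeError: 'float' object has no attribute 'round'
```

>>> servo_tool:
  deltas:
    - [[-1.2, -3.4, 1], -0.05, 4]
    - [[-1.2, -3.4, 1], -0.05, 4]
    - [[-1.2, -3, 1], -0.05, 4]
    - [[-1, -2.5, 2], -0.04, 4]
    - [[0, 0, 3], 0, 4]
    - [[0, 0, 3], 0, 4]
    - [[0, 0, 3], 0, 4]
    - [[0, 0, 0], 0, 4]
    - [[0, 0, 0], 0, 4]

```text
clock: 2.85
position: [0.4948, 0.1812, 0.2138]
ee_rot: [0.995, 0.097, -0.009, -0.01]
ft_force: [0.5, -0.0, 1.0]
grip_width: 0.466
```

```bash
sed -i 's/s\["grip_width"\].round(3)/round(s["grip_width"],3)/' h.py
python3 -c "
from h import *
go([.502,.179,.12],9.4)"
```

```text
t 2.85 pos [0.4948 0.1812 0.2138] yaw 11.16 tilt [-0.0198  0.0174] delta cm [0.82 0.55 9.36] turn 0.031 F [ 0.5 -0.   1. ] g 0.466 q [ 0.26  0.21 -0.77  1.7   0.13  1.3  -0.34]
```

>>> servo_tool:
  deltas:
    - [[0.4, 0.25, 3], 0.03, 4]
    - [[0.4, 0.25, 3], 0, 4]
    - [[0, 0, 2.5], 0, 4]
    - [[0, 0, 0], 0, 4]

```text
clock: 3.18
position: [0.5069, 0.1791, 0.1335]
ee_rot: [0.997, 0.08, -0.005, -0.01]
ft_force: [-0.4, -0.9, -0.8]
grip_width: 0.471
```

```bash
python3 -c "
from h import *
go([.502,.179,.067],9.4)
for n in ('scene',):
    im,d=eyes.camera(n);cv2.imwrite('pics/g1.png',cv2.resize(im[110:250,140:320],None,fx=4,fy=4))
"
```

```text
t 3.18 pos [0.5069 0.1791 0.1335] yaw 9.17 tilt [-0.0111  0.019 ] delta cm [-0.44  0.07  6.65] turn -0.004 F [-0.4 -0.9 -0.8] g 0.471 q [ 0.23  0.31 -0.74  1.78  0.2   1.14 -0.41]
```

View pics/g1.png

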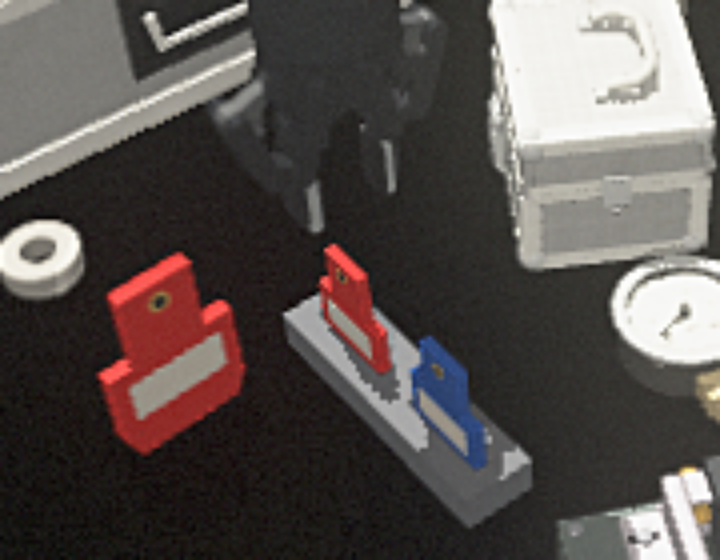

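The open fingers straddle the red tab's line (crop 345,250), so I'm descending and gripping.

>>> servo_tool:
  deltas:
    - [[-0.4, 0, 2], 0, 4]
    - [[0, 0, 2], 0, 4]
    - [[0, 0, 2], 0, 4]
    - [[0, 0, 0.5], 0, 4]
    - [[0, 0, 0], 0, 4]

```text
clock: 3.65
position: [0.5125, 0.182, 0.0834]
ee_rot: [0.997, 0.078, 0.005, -0.011]
ft_force: [-0.8, -0.2, -0.5]
grip_width: 0.467
```

```bash
python3 -c "
from h import *
go([.502,.179,.067],9.4)
"
```

```text
t 3.65 pos [0.5125 0.182  0.0834] yaw 8.96 tilt [0.0074 0.0236] delta cm [-1.11  0.17  1.63] turn -0.008 F [-0.8 -0.2 -0.5] g 0.467 q [ 0.2   0.37 -0.72  1.83  0.26  1.03 -0.46]
```

>>> servo_tool:
  deltas:
    - [[-0.6, 0.1, 0.5], -0.005, 4]
    - [[-0.5, 0.1, 0.5], 0, 4]
    - [[0, 0, 0.5], 0, 4]
    - [[0, 0, 0], 0, 4]

```text
clock: 3.98
position: [0.5047, 0.1791, 0.0735]
ee_rot: [0.997, 0.08, 0.009, -0.012]
ft_force: [0.0, 0.2, -0.6]
grip_width: 0.466
```

```bash
python3 -c "
from h import *
go([.502,.179,.067],9.4)
"
```

```text
t 3.98 pos [0.5047 0.1791 0.0735] yaw 9.21 tilt [0.0151 0.025 ] delta cm [-0.28 -0.02  0.65] turn -0.003 F [ 0.   0.2 -0.6] g 0.466 q [ 0.21  0.36 -0.72  1.86  0.26  0.99 -0.46]
```

>>> servo_tool:
  deltas:
    - [[-0.4, 0, 0.5], -0.003, 4]
    - [[0, 0, 0.3], 0, 4]
    - [[0, 0, 0], 0, 4]
    - [[0, 0, 0], 0, 0]
    - [[0, 0, 0], 0, 0]
    - [[0, 0, 0], 0, 0]
    - [[0, 0, 0], 0, 0]
    - [[0, 0, 0], 0, 0]

```text
clock: 4.65
position: [0.5011, 0.1789, 0.0658]
ee_rot: [0.997, 0.082, 0.009, -0.012]
ft_force: [0.3, 0.5, -0.3]
grip_width: 0.085
```

```bash
python3 -c "
from h import *
go([.502,.179,.067],9.4)
"
```

```text
t 4.65 pos [0.5011 0.1789 0.0658] yaw 9.41 tilt [0.0165 0.0251] delta cm [ 0.09  0.   -0.12] turn 0.0 F [ 0.3  0.5 -0.3] g 0.085 q [ 0.21  0.36 -0.72  1.88  0.27  0.98 -0.46]
```

Gripped at about 8 mm opening. Lifting.

>>> servo_tool:
  deltas:
    - [[0, 0, -1], 0, 0]
    - [[0, 0, -2], 0, 0]
    - [[0, 0, -2.5], 0, 0]
    - [[0, 0, -3], 0, 0]
    - [[0, 0, -3], 0, 0]
    - [[0, 0, -3], 0, 0]
    - [[0, 0, -3], 0, 0]
    - [[0, 0, -1], 0, 0]
    - [[0, 0, 0], 0, 0]

```text
clock: 5.4
position: [0.4961, 0.1748, 0.2634]
ee_rot: [0.996, 0.084, 0.009, -0.013]
ft_force: [0.2, -0.4, -0.5]
grip_width: 0.078
```

```bash
python3 -c "
from h import *
y=np.deg2rad(-17.5);s=-.006
print(np.array([.5565,-.109])+s*np.array([np.cos(y),np.sin(y)]))
go([.551,-.107,.24],-17.5)
"
```

```text
[ 0.5507777  -0.10719577]
t 5.4 pos [0.4961 0.1748 0.2634] yaw 9.6 tilt [0.0155 0.0265] delta cm [ 0.67 28.75  1.68] turn 0.473 F [ 0.2 -0.4 -0.5] g 0.078 q [ 0.29  0.14 -0.77  1.66  0.09  1.35 -0.32]
```

>>> servo_tool:
  deltas:
    - [[0.3, 3.5, 0], 0.06, 0]
    - [[0.4, 3.5, 0], 0.06, 0]
    - [[0.5, 3.5, 0], 0.06, 0]
    - [[0.6, 3.5, 0], 0.06, 0]
    - [[0.7, 3.5, 0], 0.06, 0]
    - [[0.8, 3.5, 0], 0.06, 0]
    - [[0.8, 3, 0], 0.06, 0]
    - [[0.8, 2, 0], 0.05, 0]
    - [[0, 0, 0], 0, 0]
    - [[0, 0, 0], 0, 0]

```text
clock: 6.23
position: [0.5339, -0.0954, 0.2483]
ee_rot: [0.987, -0.159, 0.001, -0.015]
ft_force: [-0.8, 0.4, -0.5]
grip_width: 0.077
```

```bash
python3 -c "
from h import *
go([.551,-.107,.22],-17.5)
"
```

```text
t 6.23 pos [ 0.5339 -0.0954  0.2483] yaw -18.25 tilt [0.0069 0.03  ] delta cm [2.   0.65 2.81] turn -0.013 F [-0.8  0.4 -0.5] g 0.077 q [ 0.58  0.18 -0.53  1.63  0.06  1.35 -0.27]
```

>>> servo_tool:
  deltas:
    - [[0.6, 0.3, 0.8], -0.013, 0]
    - [[0.3, 0.3, 0.8], 0, 0]
    - [[0, 0, 0], 0, 0]

```text
clock: 6.48
position: [0.5413, -0.1014, 0.2295]
ee_rot: [0.989, -0.149, 0.0, -0.016]
ft_force: [0.1, -1.1, -0.3]
grip_width: 0.085
```

```bash
python3 -c "
from h import *
go([.551,-.107,.20],-17.5)
im,d=eyes.camera('scene');cv2.imwrite('pics/s2.png',cv2.resize(im[130:330,200:400],None,fx=3,fy=3,interpolation=cv2.INTER_CUBIC))
c=cloud('scene',d);hsv=cv2.cvtColor(im,cv2.COLOR_BGR2HSV)
m=((hsv[...,0]<8)|(hsv[...,0]>172))&(hsv[...,1]>130)&(hsv[...,2]>60)&(d>0);m[:,:205]=0;m[330:]=0
P=c[m];P=P[P[:,2]>.1];y=np.deg2rad(-17.5);p=(P[:,:2]-[.5565,-.109])@np.array([[np.cos(y),-np.sin(y)],[np.sin(y),np.cos(y)]])*1000
z=P[:,2]*1000
print(len(P),np.percentile(z,[1,50,99]).round(1))
for a in range(int(z.min()),int(z.max()),10):
    k=(z>=a)&(z<a+10)
    if k.sum()>3: print(a,k.sum(),np.median(p[k],0).round(1),p[k].min(0).round(1),p[k].max(0).round(1))
"
```

```text
t 6.48 pos [ 0.5413 -0.1014  0.2295] yaw -17.19 tilt [0.0056 0.0311] delta cm [1.1  0.34 2.93] turn 0.005 F [ 0.1 -1.1 -0.3] g 0.085 q [ 0.58  0.21 -0.52  1.64  0.08  1.32 -0.25]
272 [172.5 218.8 275.5]
171 33 [-22.5  -2.3] [-23. -26.] [-16.2  26.9]
181 29 [-22.4 -15.5] [-22.9 -28.5] [-15.7  26.3]
191 21 [-19.4 -27.1] [-22.8 -28.7] [-15.2 -20.2]
201 17 [-21.4 -27.4] [-22.6 -29.2] [-16.1 -21.3]
211 56 [-19.7 -20.6] [-22.4 -28.4] [-15.   -0.8]
221 21 [-20.9 -14.2] [-22.6 -15.5] [-15.8  -6.4]
231 19 [-19.7 -14.2] [-22.6 -15.4] [-14.9  -9.8]
241 22 [-20.1 -14.4] [-22.4 -15.7] [-15.1  -9.8]
251 47 [-17.3  -8.4] [-22.3 -15.6] [-14.2  11.9]
271 4 [-24.3 -11.4] [-24.7 -11.7] [-24.2 -11. ]
```

View pics/s2.png

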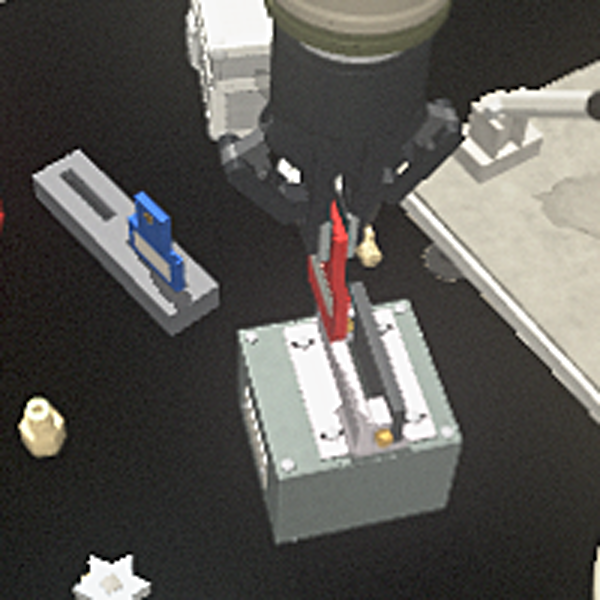

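>>> servo_tool:
  deltas:
    - [[0.8, 0.3, 1.5], 0.005, 0]
    - [[0.7, 0, 1.5], 0, 0]
    - [[0, 0, 1], 0, 0]
    - [[0, 0, 0], 0, 0]

```text
clock: 6.87
position: [0.5564, -0.1032, 0.1881]
ee_rot: [0.989, -0.149, 0.001, -0.016]
ft_force: [0.2, -0.0, -1.4]
grip_width: 0.08
```

```bash
python3 -c "
from h import *
go([.5565,-.109,.185],-17.5)
"
```

```text
t 6.87 pos [ 0.5564 -0.1032  0.1881] yaw -17.1 tilt [0.0069 0.0323] delta cm [0.18 0.56 0.29] turn 0.007 F [ 0.2 -0.  -1.4] g 0.08 q [ 0.56  0.27 -0.52  1.66  0.11  1.24 -0.27]
```

>>> servo_tool:
  deltas:
    - [[0, 0.4, 0.2], 0.007, 0]
    - [[0, 0.2, 0.1], 0, 0]
    - [[0, 0, 0], 0, 0]

```text
clock: 7.12
position: [0.5542, -0.108, 0.1846]
ee_rot: [0.988, -0.151, 0.0, -0.017]
ft_force: [0.3, -1.1, -0.2]
grip_width: 0.081
```

```bash
cat >> h.py <<'E'
def box():
    s=telemetry.get_obs();y=np.deg2rad(-17.5);C,S=np.cos(y),np.sin(y);M=np.array([[C,S],[-S,C]])
    m=R.from_quat(s["ee_rot"]).as_matrix()
    print("t",round(s["clock"],2),"box xy mm",(M@(s["position"][:2]-[.5565,-.109])*1000).round(1),"z",(s["position"][2]*1000).round(1),"F box",(M@s["ft_force"][:2]).round(1),s["ft_force"][2].round(1),"T",(M@s["torque"][:2]).round(2),"tilt",(M@m[:2,2]).round(4),"yawerr",round(float(np.rad2deg(np.arctan2(m[1,0],m[0,0])))+17.5,2),"g",round(s["grip_width"],3))
E
python3 -c "
from h import *
box()
"
```

```text
t 7.12 box xy mm [-2.5  0.3] z 184.6 F box [ 0.6 -1. ] -0.2 T [-0.01  0.01] tilt [-0.0043  0.0332] yawerr 0.09 g 0.081
```

>>> servo_tool:
  deltas:
    - [[0.3, 0, 0], 0, 0]
    - [[0.3, 0, 0], 0, 0]
    - [[0.2, 0, 0], 0, 0]
    - [[0, 0, 0], 0, 0]

```text
clock: 7.45
position: [0.5631, -0.1111, 0.1866]
ee_rot: [0.988, -0.152, 0.002, -0.016]
ft_force: [-0.2, 0.2, 0.1]
grip_width: 0.084
```

```bash
python3 -c "
from h import *
box()
"
```

```text
t 7.45 box xy mm [ 6.9 -0. ] z 186.6 F box [-0.2  0.1] 0.1 T [-0.05 -0.02] tilt [-0.0012  0.033 ] yawerr 0.04 g 0.084
```

>>> servo_tool:
  deltas:
    - [[0.1, 0, 0.1], 0, 0]
    - [[0.1, 0, 0.1], 0, 0]
    - [[0, 0, 0], 0, 0]

```text
clock: 7.7
position: [0.5648, -0.1113, 0.1847]
ee_rot: [0.988, -0.152, 0.001, -0.016]
ft_force: [-0.6, -0.1, -1.0]
grip_width: 0.079
```

```bash
python3 -c "
from h import *
box()
"
```

```text
t 7.7 box xy mm [8.6 0.3] z 184.7 F box [-0.5 -0.3] -1.0 T [-0.09  0.26] tilt [-0.0028  0.0329] yawerr 0.06 g 0.079
```

>>> servo_tool:
  deltas:
    - [[0.15, 0, 0], 0, 0]
    - [[0, 0, 0], 0, 0]

```text
clock: 7.87
position: [0.5651, -0.1114, 0.1843]
ee_rot: [0.988, -0.151, -0.0, -0.017]
ft_force: [-1.5, 0.7, 0.1]
grip_width: 0.081
```

```bash
python3 -c "
from h import *
box()
"
```

```text
t 7.87 box xy mm [8.9 0.3] z 184.3 F box [-1.6  0.2] 0.1 T [-0.11  0.48] tilt [-0.006   0.0325] yawerr 0.08 g 0.081
```

Lip felt at box x ≈ 8.6 mm, which agrees with vision's +6.7 mm slot offset. Backing off and lowering.

>>> servo_tool:
  deltas:
    - [[-0.15, 0, 0], 0, 0]
    - [[0, 0, 0], 0, 0]
    - [[0, 0, 0], 0, 0]

```text
clock: 8.12
position: [0.5643, -0.111, 0.1843]
ee_rot: [0.988, -0.151, 0.0, -0.016]
ft_force: [1.5, -1.5, -1.0]
grip_width: 0.081
```

```bash
python3 -c "
from h import *
box()
"
```

```text
t 8.12 box xy mm [8.  0.4] z 184.3 F box [ 1.9 -1. ] -1.0 T [-0.03  0.03] tilt [-0.0041  0.0327] yawerr 0.09 g 0.081
```

>>> servo_tool:
  deltas:
    - [[-0.1, 0, 0], 0, 0]
    - [[0, 0, 0.25], 0, 0]
    - [[0, 0, 0.25], 0, 0]
    - [[0, 0, 0], 0, 0]

```text
clock: 8.45
position: [0.5639, -0.1108, 0.1792]
ee_rot: [0.988, -0.152, 0.001, -0.016]
ft_force: [-0.7, -0.4, -0.6]
grip_width: 0.084
```

```bash
python3 -c "
from h import *
box()
"
```

```text
t 8.45 box xy mm [7.6 0.5] z 179.2 F box [-0.5 -0.6] -0.6 T [-0.07  0.05] tilt [-0.0022  0.0329] yawerr 0.07 g 0.084
```

Foot is at the mouth, about 119 mm up, with no force. Carrying on down.

>>> servo_tool:
  deltas:
    - [[-0.05, 0, 0.2], 0, 0]
    - [[-0.02, 0, 0.2], 0, 0]
    - [[0, 0, 0.2], 0, 0]
    - [[0, 0, 0], 0, 0]

```text
clock: 8.78
position: [0.5632, -0.1104, 0.1722]
ee_rot: [0.988, -0.152, 0.001, -0.016]
ft_force: [-0.0, -0.1, 0.7]
grip_width: 0.077
```

```bash
python3 -c "
from h import *
box()
"
```

```text
t 8.78 box xy mm [6.8 0.7] z 172.2 F box [-0.  -0.1] 0.7 T [-0.02  0.01] tilt [-0.0025  0.0329] yawerr 0.07 g 0.077
```

>>> servo_tool:
  deltas:
    - [[0, 0.03, 0.2], 0, 0]
    - [[0, 0, 0.2], 0, 0]
    - [[0, 0, 0.15], 0, 0]

```text
clock: 9.03
position: [0.5632, -0.1105, 0.1664]
ee_rot: [0.988, -0.152, 0.001, -0.016]
ft_force: [-0.1, -1.2, 0.4]
grip_width: 0.084
```

```bash
python3 -c "
from h import *
box()
"
```

```text
t 9.03 box xy mm [6.9 0.6] z 166.4 F box [ 0.3 -1.2] 0.4 T [-0.18  0.03] tilt [-0.0021  0.033 ] yawerr 0.07 g 0.084
```

>>> servo_tool:
  deltas:
    - [[0, 0, 0.2], 0, 0]
    - [[0, 0, 0.2], 0, 0]

```text
clock: 9.2
position: [0.5634, -0.1117, 0.1627]
ee_rot: [0.988, -0.152, 0.002, -0.016]
ft_force: [-1.6, -3.8, 5.2]
grip_width: 0.081
```

```bash
python3 -c "
from h import *
box()
"
```

```text
t 9.2 box xy mm [ 7.4 -0.4] z 162.7 F box [-0.4 -4.1] 5.2 T [-0.87  0.16] tilt [-0.0009  0.0314] yawerr 0.02 g 0.081
```

>>> servo_tool:
  deltas:
    - [[-0.02, 0.08, 0.15], 0, 0]
    - [[0, 0.03, 0.15], 0, 0]

```text
clock: 9.37
position: [0.5633, -0.1129, 0.1599]
ee_rot: [0.988, -0.152, 0.003, -0.016]
ft_force: [-1.2, 0.4, 10.4]
grip_width: 0.078
```

```bash
python3 -c "
from h import *
box()
"
```

```text
t 9.37 box xy mm [ 7.7 -1.7] z 159.9 F box [-1.3 -0. ] 10.4 T [-0.15  0.58] tilt [0.0002 0.0315] yawerr -0.02 g 0.078
```

>>> servo_tool:
  deltas:
    - [[-0.06, 0, 0.15], 0, 0]
    - [[-0.04, 0, 0.12], 0, 0]

```text
clock: 9.53
position: [0.5636, -0.1125, 0.159]
ee_rot: [0.988, -0.152, 0.004, -0.016]
ft_force: [-3.7, -1.1, 9.0]
grip_width: 0.079
```

```bash
python3 -c "
from h import *
box()
"
```

```text
t 9.53 box xy mm [ 7.8 -1.2] z 159.0 F box [-3.2 -2.1] 9.0 T [-0.47  0.63] tilt [0.0034 0.032 ] yawerr -0.02 g 0.079
```

>>> servo_tool:
  deltas:
    - [[-0.12, 0.03, 0.1], 0, 0]
    - [[-0.06, 0.02, 0.15], 0, 0]

```text
clock: 9.7
position: [0.5635, -0.1123, 0.1585]
ee_rot: [0.988, -0.152, 0.006, -0.016]
ft_force: [-2.1, -0.6, 10.1]
grip_width: 0.079
```

```bash
python3 -c "
from h import *
box()
"
```

```text
t 9.7 box xy mm [ 7.7 -1.1] z 158.5 F box [-1.8 -1.2] 10.1 T [-0.16  0.34] tilt [0.008  0.0328] yawerr -0.02 g 0.079
```

>>> servo_tool:
  deltas:
    - [[-0.08, 0.02, 0.25], 0, 0]

```text
clock: 9.78
position: [0.5637, -0.1121, 0.1574]
ee_rot: [0.988, -0.152, 0.008, -0.016]
ft_force: [-1.3, 0.2, 13.1]
grip_width: 0.086
```

```bash
python3 -c "
from h import *
box()
"
```

```text
t 9.78 box xy mm [ 7.8 -0.8] z 157.4 F box [-1.3 -0.2] 13.1 T [-0.15  0.4 ] tilt [0.0108 0.0333] yawerr -0.02 g 0.086
```

>>> servo_tool:
  deltas:
    - [[-0.08, 0, 0.25], 0, 0]

```text
clock: 9.87
position: [0.5638, -0.1118, 0.1563]
ee_rot: [0.988, -0.152, 0.009, -0.016]
ft_force: [-3.2, -1.1, 10.1]
grip_width: 0.085
```

```bash
python3 -c "
from h import *
box()
im,d=eyes.camera('scene');cv2.imwrite('pics/s3.png',cv2.resize(im[180:320,240:380],None,fx=4,fy=4,interpolation=cv2.INTER_CUBIC))
"
```

```text
t 9.87 box xy mm [ 7.8 -0.5] z 156.3 F box [-2.7 -2. ] 10.1 T [-0.27  0.76] tilt [0.0131 0.0336] yawerr -0.02 g 0.085
```

View pics/s3.png

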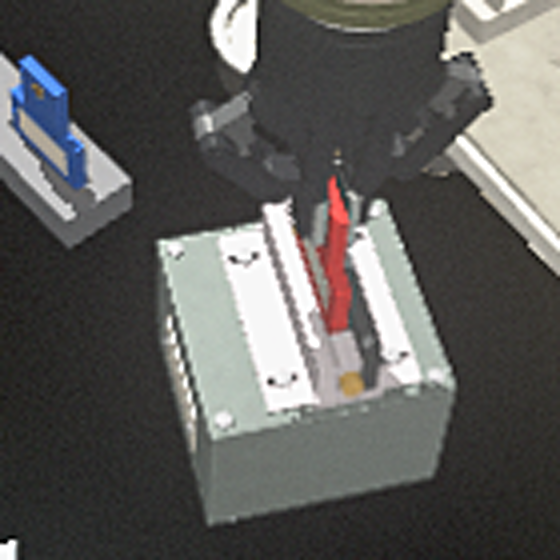

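Tally is upright in the slot, between near wall and lip (crop 338,300). It sits on the plunger taper, so I'm continuing in small pushes.

>>> servo_tool:
  deltas:
    - [[-0.12, 0.02, 0.22], 0, 0]
    - [[-0.12, 0.02, 0.22], 0, 0]

```text
clock: 10.08
position: [0.5633, -0.1113, 0.1537]
ee_rot: [0.988, -0.152, 0.012, -0.016]
ft_force: [0.6, -1.0, 5.3]
grip_width: 0.086
```

```bash
python3 -c "
from h import *
box()
"
```

```text
t 10.08 box xy mm [ 7.2 -0.1] z 153.7 F box [ 0.9 -0.8] 5.3 T [-0.3  -0.14] tilt [0.018  0.0343] yawerr -0.01 g 0.086
```

Force is falling, so it's getting past the plungers.

>>> servo_tool:
  deltas:
    - [[-0.03, 0, 0.25], 0, 0]
    - [[-0.03, 0, 0.25], 0, 0]

```text
clock: 10.25
position: [0.5636, -0.111, 0.1502]
ee_rot: [0.988, -0.152, 0.013, -0.015]
ft_force: [-2.8, -1.9, 5.9]
grip_width: 0.085
```

```bash
python3 -c "
from h import *
box()
"
```

```text
t 10.25 box xy mm [7.4 0.3] z 150.2 F box [-2.1 -2.6] 5.9 T [-0.43  0.75] tilt [0.0205 0.0344] yawerr -0.01 g 0.085
```

>>> servo_tool:
  deltas:
    - [[-0.1, 0.05, 0.25], 0, 0]
    - [[-0.08, 0.04, 0.25], 0, 0]
    - [[-0.06, 0.02, 0.25], 0, 0]

```text
clock: 10.5
position: [0.563, -0.1113, 0.1446]
ee_rot: [0.988, -0.152, 0.015, -0.015]
ft_force: [-0.3, -1.7, 5.6]
grip_width: 0.079
```

```bash
python3 -c "
from h import *
box()
"
```

```text
t 10.5 box xy mm [ 6.9 -0.3] z 144.6 F box [ 0.2 -1.7] 5.6 T [-0.47  0.16] tilt [0.0255 0.0348] yawerr -0.02 g 0.079
```

>>> servo_tool:
  deltas:
    - [[-0.06, 0.03, 0.25], 0, 0]
    - [[-0.06, 0.02, 0.25], 0, 0]
    - [[-0.04, 0.02, 0.15], 0, 0]
    - [[0, 0, 0], 0, 0]

```text
clock: 10.83
position: [0.5629, -0.1115, 0.1394]
ee_rot: [0.988, -0.152, 0.017, -0.015]
ft_force: [-0.1, -1.4, -4.3]
grip_width: 0.082
```

```bash
python3 -c "
from h import *
box()
"
```

```text
t 10.83 box xy mm [ 6.9 -0.4] z 139.4 F box [ 0.3 -1.3] -4.3 T [-0.38 -0.15] tilt [0.0298 0.0354] yawerr -0.03 g 0.082
```

Now release and rise straight up, then shut the fingers.

>>> servo_tool:
  deltas:
    - [[0, 0, 0], 0, 3]
    - [[0, 0, 0], 0, 3]
    - [[0, 0, 0], 0, 3]
    - [[0, 0, 0], 0, 3]
    - [[0, 0, -2], 0, 3]
    - [[0, 0, -2.5], 0, 3]
    - [[0, 0, -2], 0, 3]
    - [[0, 0, 0], 0, 0]
    - [[0, 0, 0], 0, 0]
    - [[0, 0, 0], 0, 0]
    - [[0, 0, 0], 0, 0]
    - [[0, 0, 0], 0, 0]

```text
clock: 11.83
position: [0.5588, -0.1107, 0.2031]
ee_rot: [0.988, -0.151, 0.014, -0.017]
ft_force: [-0.1, -0.5, -0.0]
grip_width: 0.005
```

```bash
python3 -c "
from h import *
box()
im,d=eyes.camera('scene');cv2.imwrite('pics/s4.png',cv2.resize(im[180:320,240:380],None,fx=4,fy=4,interpolation=cv2.INTER_CUBIC))
c=cloud('scene',d);hsv=cv2.cvtColor(im,cv2.COLOR_BGR2HSV)
m=((hsv[...,0]<8)|(hsv[...,0]>172))&(hsv[...,1]>130)&(hsv[...,2]>60)&(d>0);m[:,:240]=0;m[330:]=0
P=c[m];P=P[P[:,2]>.1];y=np.deg2rad(-17.5);p=(P[:,:2]-[.5565,-.109])@np.array([[np.cos(y),-np.sin(y)],[np.sin(y),np.cos(y)]])*1000
z=P[:,2]*1000;print(len(P),np.percentile(z,[1,50,98]).round(1));k=z>np.percentile(z,98)-6;print(p[k].mean(0),p[k].min(0),p[k].max(0))
"
```

```text
t 11.83 box xy mm [ 2.7 -1. ] z 203.1 F box [ 0.  -0.5] -0.0 T [-0.01 -0.01] tilt [0.0233 0.0377] yawerr 0.11 g 0.005
223 [117.1 145.9 166.9]
[ 3.84968541 -4.15988221] [  0.20767536 -21.76607732] [ 8.0316778  14.70848422]
```

View pics/s4.png

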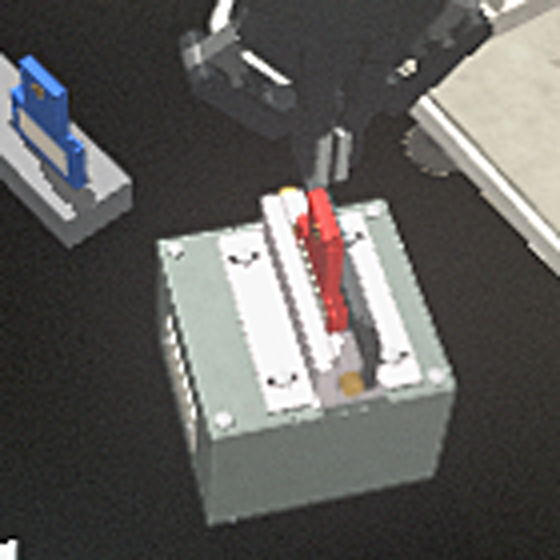

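Tally stands in the slot, tab top (crop 320,195) at z ≈ 166 mm. Moving over it and pushing with shut tips.

>>> servo_tool:
  deltas:
    - [[0.25, 0, 1.2], 0, 0]
    - [[0.1, 0, 1.2], 0, 0]
    - [[0, 0, 0.5], 0, 0]
    - [[0, 0, 0], 0, 0]

```text
clock: 12.22
position: [0.5624, -0.1107, 0.1688]
ee_rot: [0.988, -0.151, 0.013, -0.017]
ft_force: [-0.2, 0.9, -0.1]
grip_width: 0.002
```

```bash
python3 -c "
from h import *
box()
"
```

```text
t 12.22 box xy mm [6.1 0.1] z 168.8 F box [-0.5  0.8] -0.1 T [-0.04  0.03] tilt [0.0198 0.0377] yawerr 0.11 g 0.002
```

>>> servo_tool:
  deltas:
    - [[0, 0.03, 0.2], 0, 0]
    - [[0, 0.03, 0.2], 0, 0]
    - [[0, 0, 0.2], 0, 0]
    - [[0, 0, 0.2], 0, 0]

```text
clock: 12.55
position: [0.5639, -0.1113, 0.1615]
ee_rot: [0.988, -0.151, 0.014, -0.017]
ft_force: [-0.4, 0.6, 5.8]
grip_width: 0.001
```

```bash
python3 -c "
from h import *
box()
"
```

```text
t 12.55 box xy mm [7.7 0. ] z 161.5 F box [-0.5  0.5] 5.8 T [-0.1   0.03] tilt [0.0228 0.0381] yawerr 0.11 g 0.001
```

Pushing smoothly at about 6 N.

>>> servo_tool:
  deltas:
    - [[-0.08, 0, 0.25], 0, 0]
    - [[-0.05, 0, 0.25], 0, 0]
    - [[-0.05, 0, 0.25], 0, 0]
    - [[-0.05, 0, 0.25], 0, 0]

```text
clock: 12.88
position: [0.5656, -0.1112, 0.156]
ee_rot: [0.988, -0.151, 0.019, -0.016]
ft_force: [-2.8, 0.4, 9.2]
grip_width: 0.003
```

```bash
python3 -c "
from h import *
box()
"
```

```text
t 12.88 box xy mm [9.3 0.6] z 156.0 F box [-2.8 -0.4] 9.2 T [-0.12  0.47] tilt [0.0326 0.0384] yawerr 0.07 g 0.003
```

>>> servo_tool:
  deltas:
    - [[0, 0, -0.4], 0, 0]
    - [[-0.35, 0.05, 0], 0, 0]
    - [[0, 0, 0], 0, 0]
    - [[-0.05, 0, 0.25], 0, 0]
    - [[-0.1, 0, 0.25], 0, 0]
    - [[-0.1, 0, 0.25], 0, 0]

```text
clock: 13.38
position: [0.5601, -0.1099, 0.1534]
ee_rot: [0.988, -0.151, 0.02, -0.016]
ft_force: [0.4, -0.3, 6.6]
grip_width: -0.001
```

```bash
python3 -c "
from h import *
box()
"
```

```text
t 13.38 box xy mm [3.7 0.2] z 153.4 F box [ 0.5 -0.2] 6.6 T [-0.05  0.02] tilt [0.0354 0.0384] yawerr 0.06 g -0.001
```

>>> servo_tool:
  deltas:
    - [[0, 0, 0.25], 0, 0]
    - [[0, 0, 0.25], 0, 0]
    - [[-0.04, 0, 0.25], 0, 0]
    - [[-0.04, 0, 0.25], 0, 0]

```text
clock: 13.72
position: [0.5612, -0.1097, 0.1452]
ee_rot: [0.988, -0.151, 0.023, -0.016]
ft_force: [-0.9, -0.3, 0.9]
grip_width: 0.0
```

```bash
python3 -c "
from h import *
box()
"
```

```text
t 13.72 box xy mm [4.7 0.7] z 145.2 F box [-0.7 -0.5] 0.9 T [-0.27  0.09] tilt [0.0401 0.0382] yawerr 0.04 g 0.0
```

>>> servo_tool:
  deltas:
    - [[0, 0, 0.2], 0, 0]
    - [[0, 0, 0.2], 0, 0]
    - [[0, 0, 0.2], 0, 0]
    - [[0, 0, 0], 0, 0]

```text
clock: 14.05
position: [0.5606, -0.1094, 0.1371]
ee_rot: [0.988, -0.151, 0.022, -0.016]
ft_force: [-0.2, -0.4, -0.1]
grip_width: -0.0
```

```bash
python3 -c "
from h import *
box()
im,d=eyes.camera('top');im2,d2=eyes.camera('scene')
hsv=cv2.cvtColor(im2[200:320,250:380],cv2.COLOR_BGR2HSV);print('red px',(((hsv[...,0]<8)|(hsv[...,0]>172))&(hsv[...,1]>130)&(hsv[...,2]>60)).sum())
"
```

```text
t 14.05 box xy mm [4.  0.9] z 137.1 F box [-0.1 -0.4] -0.1 T [-0.05  0.07] tilt [0.0379 0.0381] yawerr 0.05 g -0.0
red px 12
```

>>> servo_tool:
  deltas:
    - [[0, 0, -2], 0, 0]
    - [[0, 0, -3], 0, 0]
    - [[0, 0, -3], 0, 0]
    - [[-2, -2, -3], 0, 0]
    - [[-3, -2, 0], 0, 0]
    - [[-3, -2, 0], 0, 0]
    - [[0, 0, 0], 0, 0]
    - [[0, 0, 0], 0, 0]

```text
clock: 14.82
position: [0.4947, -0.0282, 0.2518]
ee_rot: [0.988, -0.152, 0.022, -0.016]
ft_force: [0.1, -2.1, -0.1]
grip_width: -0.003
```

```bash
python3 -c "
from h import *
box()
im,d=eyes.camera('scene');cv2.imwrite('pics/s5.png',cv2.resize(im[180:320,200:380],None,fx=4,fy=4,interpolation=cv2.INTER_CUBIC))
c=cloud('scene',d);hsv=cv2.cvtColor(im,cv2.COLOR_BGR2HSV)
m=((hsv[...,0]<8)|(hsv[...,0]>172))&(hsv[...,1]>130)&(hsv[...,2]>40)
m[:,:250]=0;m[320:]=0;m[:200]=0;m[:,380:]=0
print(m.sum(),np.argwhere(m)[:15].tolist(),c[m][:15].round(3).tolist())
"
```

```text
t 14.82 box xy mm [-83.2  58.5] z 251.8 F box [ 0.8 -1.9] -0.1 T [-0.06 -0.  ] tilt [0.0378 0.0392] yawerr -0.04 g -0.003
7 [[253, 319], [254, 319], [256, 320], [257, 320], [259, 321], [260, 321], [262, 322]] [[0.567, -0.105, 0.089], [0.565, -0.108, 0.091], [0.564, -0.112, 0.09], [0.562, -0.115, 0.091], [0.561, -0.12, 0.092], [0.559, -0.123, 0.095], [0.56, -0.125, 0.09]]
```

View pics/s5.png

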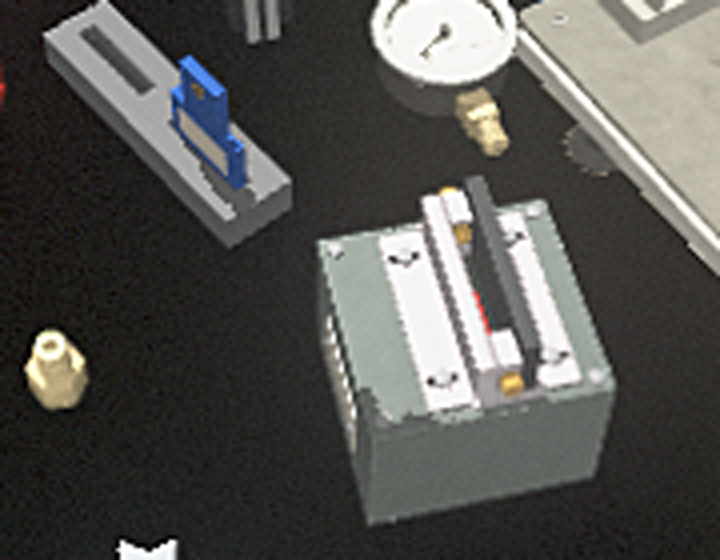

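The red edge seen down the slot (scene 320,257) measures z ≈ 0.09. That fits a tally standing on the inner floor (6 + 86 = 92 mm), which puts its centre at about 0.049 m, under the 0.058 limit. Blue tally is still in its pocket and the adaptor and gauge look undisturbed.

>>> servo_tool:
  deltas:
    - [[0, 0, 0], 0, 0]
    - [[0, 0, 0], 0, 0]
    - [[0, 0, 0], 0, 0]
    - [[0, 0, 0], 0, 0]

```text
clock: 15.2
position: [0.4956, -0.0291, 0.2512]
ee_rot: [0.988, -0.153, 0.021, -0.017]
ft_force: [0.6, -0.8, -0.5]
grip_width: -0.001
```

```bash
python3 -c "
from h import *
box();print(order.hand_in())
"
```

```text
t 15.2 box xy mm [-82.1  57.9] z 251.2 F box [ 0.8 -0.6] -0.5 T [-0.    0.03] tilt [0.0363 0.0403] yawerr -0.1 g -0.001
the job is handed in; nothing more can be done
None
```

The red tally is inside the returns box, and the job was handed in at about 15 s; the hand-in gives no verdict.

- **What I did:** I took the smaller red tally from the rack and felt the slot's lip at about 8.6 mm along the box's x. That fits the roughly 6.7 mm slot offset seen in the images. I eased the foot past the plungers, let go part-way, and pushed the tab down with shut fingertips at 6–9 N until it dropped. The highest force read was 13 N, sampled at the end of each move, so a brief peak between readings would not show.
- **Last checks:** The tally's top edge, seen through the slot, measures z ≈ 0.09 m. That matches a tally standing on the inner floor, with its centre about 49 mm up against the 58 mm limit.
- **Surroundings:** The arm is clear of everything. In the last picture the blue tally, gauge and adaptor look undisturbed. I did not measure any of them again, and the small case was outside that last crop.
- **What was off:** The tool tilted by up to about 0.04 rad during the moves and crept towards +x while pushing. I corrected the creep along the way, and the tally still looked upright in the slot.

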